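Pack the pantry caddy

ROBOT

A 6-joint arm with a two-finger parallel gripper is mounted at the origin on the work surface. World frame = base frame: x ahead of the robot, y to its left, z up, the work surface at z = 0. Lengths are in m, angles in degrees, forces in N, time in s.
With the tool pointing down it reaches from about 0.35 to 0.875 m from the base axis. Payload 4.2 kg.
Tool frame: the origin (TCP) lies midway between the tips of the shut fingers; the grasp point (between the pads) lies 19 mm behind it; z points along the fingers, y is the line along which they close (so a half turn about z gives the same grasp; the last joint's range is limited). The gripper opens to 87 mm and grips with 3 to 60 N. Pads are 19 mm wide; open, the fingers measure 117 mm over their backs; the gripper's body (75 mm by 190 mm) begins 51 mm behind the grasp point.
Start: joints at [-52.792, 22.042, 0.453, 0, -68.411, -14.817], TCP at [0.238, -0.578, 0.223] pointing down, gripper open.
Joint ranges: [-179.83, 179.83], [-69.29, 118.12], [-61.27, 80.66], [-181.25, 117.63], [-171.15, -9.14], [-177.46, 177.46]. Speed limits (degrees/s): [159.86, 159.86, 180, 180, 180, 180].

INTERFACE

Orientations are given as a 3x3 rotation matrix whose columns are the frame's x, y, z axes.
In Python, from station import r, cams gives the robot as it stands.
- The arm moves only by the tool play_rows, never from a script. Its argument "commands" is text: rows parted by semicolons, each of 6 numbers parted by spaces: the shift along the world's x, y, z normalised to -1 to 1, where 1 is 30 mm, then the turn, a rotation vector about the world's x, y, z normalised to -1 to 1, where 1 is 0.15 rad. A call has 1 to 20 rows; each row shifts and turns the commanded pose from where the row before left it; what a row does not reach is not made up. A row lasts 1/10 s, in which the tool goes at most 50 mm and 8.59 degrees, less where a joint would pass 70% of its speed; a pose out of reach is approached as far as the arm can. A call with a number of a shift or a turn outside -1 to 1 is refused whole. A call with a gripper value outside its range is refused whole. "grip" is the finger opening in mm, from 0 to 87, set as the call begins (left out, the last holds). The fingers move at their own pace and stop on an object; the grip force is fixed at half the most. Time passes only in rows, so rows that do not move let the fingers close. It gives the time, the measured TCP pose, the force, the opening and the grip force at its end, in the units of the state.
- r.sense(): the state, without advancing time (a new reading comes with each control period).
- cams.capture(name): name is "side" or "top"; returns (picture, depth): 420x560x3 uint8, blue, green, red; 420x560 float32, m along the optical axis (not along the pixel's ray), 0 where there is no reading.
- cams.camera_info(name): a dict with "mtx" (3x3 intrinsics, pixels), "R" (3x3) and "t" (3): a world point X has camera coordinates R X + t. Camera axes: x right, y down, z forward; pixel columns grow to the right and rows downward; lengths in m; the calibration is good to about 2 mm. A picture is of the moment at which its call begins. camera_info takes no time and is no camera call.
- r.finish_job(): hands the job in; it is judged then, once.
The state is a dict: "time_s": time; "joints": joint angles; "joint_velocities": joint speeds; "effort": joint torques, N m; "tcp_pos": TCP position; "ee_rot": TCP orientation; "wrist_force": force on the tool from outside, world axes, zero at the start; "moment": the same for the moment, N m; "gripper_width": opening from 0.0 (shut) to 1.0 (fully open); "gripper_force": force on a finger pad.
Only numpy, scipy, OpenCV 4.12 (cv2) and the standard library are available. Lean on these libraries where they do the work, as an engineer would, in place of code of your own. Each camera call takes 0.05 s, during which the arm holds its last target. There are 200 camera calls.

TASK

Pack all three packs into the wooden pantry caddy so that each stands upright, flat on its floor. First slide the wide tin that is already in the caddy along to either end wall, without lifting or tipping it; then set the cardboard carton and the tall plastic canister side by side in the space that this frees. It all only just fits; leave the other things on the counter where they are.

Things in the scene. Friction and masses are not known exactly. Their poses are not given: they have to be found in the camera images.
- caddy_in (a point): Centre of the inner floor of the open-topped light-wood caddy, which stands firmly on the counter and does not move during the work. Inside it measures 97 mm along this frame's x and 193 mm along its y; the walls are 6 mm thick and rise 38 mm above the inner floor, which lies 6 mm above the counter. z is up.
- tin_center (a point): Centre of the low metal tin, 88 x 88 mm and 55 mm high (z up), too wide for most grippers. It starts standing loose in the caddy somewhere near its middle, slightly askew, with gaps of about 25 to 80 mm (measured along the caddy's y) to the two end walls. It weighs about 0.4 kg and slides on the floor when pushed with a few newtons; against a wall it stops.
- carton_center (a point): Centre of the cardboard carton standing on the counter: 44 mm along its x, 102 mm along its y, 64 mm high (z up), about 0.2 kg, rigid. It fits the caddy only with its 102 mm along the caddy's y, beside the tin once that is against an end wall (3 mm to spare along y). Held by its upper 25 mm the fingers stay above the caddy's walls.
- canister_center (a point): Centre of the tall pale plastic canister standing on the counter: 50 mm along its x, 102 mm along its y, 108 mm high (z up), about 0.35 kg, rigid. It fits beside the carton with its 102 mm along the caddy's y; carton and canister together leave 3 mm to spare across the caddy (x), so the first one in must be close against its side wall. Held by its upper 40 mm it can be lowered with the fingers above the carton.
- spice1: Bystander: spice jar, 40 mm across, 85 mm high, on the left; origin under its foot.
- spice2: Bystander: spice jar, 40 mm across, 85 mm high, on the right; origin under its foot.
- mug: Bystander: white mug, 80 mm across, 92 mm high, beyond the caddy; origin under its foot.
- bowl: Bystander: white bowl, 130 mm across, 55 mm high, beyond the caddy; origin under its foot.
- can: Bystander: food can, 68 mm across, 100 mm high, on the near left; origin under its foot.
- spoon: Bystander: steel spoon lying on the counter, near right.
Things that resemble listed ones, but are neither listed nor needed, are in the scene too. What is shaped like the part that bears carton_center but pink or red is not meant.

How it is judged:
By the outcome, as a careful person would: the job done as asked, in the order asked, and still so for the second after the job is handed in, with the robot touching nothing.
It also fails if it takes over 72 s, if anything falls off the work surface, if the arm or the gripper's body presses on something with over 40 N, if the wrist force passes 120 N, or if a joint passes its speed limit or range.

## Working session

There is one attempt and no reset: what is moved stays moved. The work goes in short steps, Python scripts to look and compute and a tool call to move; the robot and the scene stay as the last step left them, time stands still between calls to the robot, and variables do not carry over. Pictures are saved under pics/ and viewed, at most 10 in all, crops included, and the job is handed in when it is done.

Besides the shell and the picture viewer there is one more tool, called after ">>>" as name(argument=value, ...), one argument or row to a line, values as JSON. play_rows: Moves the arm, as the interface text tells. Scaled input: -1 to 1 covers 30 mm each way for a shift and 0.15 rad each way for a turn. Its arguments: {"type":"object","properties":{"commands":{"type":"string"},"grip":{"type":"number"}},"required":["commands"]}

```bash
mkdir -p pics; ls
python3 - <<'E'
from station import r,cams
import cv2,numpy as np
for n in("top","side"):
    p,d=cams.capture(n); cv2.imwrite(f"pics/{n}0.png",p); np.save(f"{n}0.npy",d)
    i=cams.camera_info(n); print(n,np.round(i["mtx"],1).tolist(),np.round(i["R"],3).tolist(),np.round(i["t"],3))
print(r.sense())
E
```

```text
pics
top [[521.6, 0.0, 280.2], [0.0, 521.6, 207.4], [0.0, 0.0, 1.0]] [[-0.001, -1.0, -0.008], [-0.996, 0.002, -0.088], [0.088, 0.007, -0.996]] [0.049 0.551 1.306]
side [[465.9, 0.0, 285.7], [0.0, 465.9, 207.1], [0.0, 0.0, 1.0]] [[-0.945, -0.327, -0.01], [-0.249, 0.739, -0.626], [0.212, -0.589, -0.78]] [0.514 0.132 0.972]
{'time_s': 0.1, 'joints': array([-5.27915831e+01,  2.20878518e+01,  3.89692406e-01, -2.43870766e-02,
       -6.84112260e+01, -1.48169663e+01]), 'joint_velocities': array([ 0.08565127, -0.12267151,  0.15422292,  0.06661878,  0.05141959,
       -0.07286745]), 'effort': array([-4.94936212e-04, -3.91689849e+01,  1.87932962e+01,  4.23193216e+00,
        1.34355508e-02, -8.96027495e-05]), 'tcp_pos': array([ 0.23790516, -0.57738851,  0.22156987]), 'ee_rot': array([[-9.24662631e-01, -3.80786442e-01, -8.39252938e-04],
       [-3.80787352e-01,  9.24660962e-01,  1.75981983e-03],
       [ 1.05908898e-04,  1.94681654e-03, -9.99998099e-01]]), 'wrist_force': array([-0.48957318,  0.43884481, -0.11656947]), 'moment': array([-0.00143659,  0.00537557,  0.01093753]), 'gripper_force': 0.0, 'gripper_width': 0.9975822457239294}
```

View pics/top0.png

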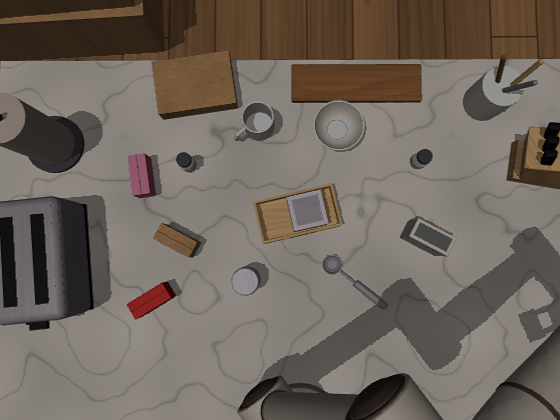

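View pics/side0.png

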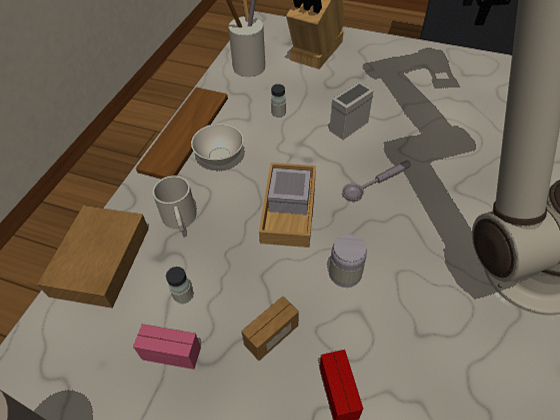

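The top view shows three carton-shaped things: brown at (177,240), pink at (141,175) and red at (151,300). The brown one is the cardboard carton, since pink and red are excluded. The canister is at (430,236). The caddy is at (299,213), with the tin inside at (308,210). I'll measure from the depth and confirm with one crop.

```bash
cat > h.py <<'E'
import cv2,numpy as np
from station import r,cams
def cloud(n,d):
    i=cams.camera_info(n);K,R,t=map(np.array,(i["mtx"],i["R"],i["t"]))
    v,u=np.mgrid[:420,:560]
    ray=np.stack([(u-K[0,2])/K[0,0],(v-K[1,2])/K[1,1],np.ones(u.shape)],-1)
    P=(ray*d[...,None]-t)@R
    P[d<=0]=np.nan
    return P,ray@R,-R.T@t
def topface(n,d,cx,cy,rad,h,tol=.007,key=""):
    """min-area rect of the points near height h, their rays cast on z=h"""
    P,ray,o=cloud(n,d)
    m=(np.hypot(P[...,0]-cx,P[...,1]-cy)<rad)&(abs(P[...,2]-h)<tol)
    m=m.astype(np.uint8)
    k,l,s,_=cv2.connectedComponentsWithStats(m)
    m=l==1+np.argmax(s[1:,4])
    D=ray[m];Q=(o+D*((h-o[2])/D[:,2])[:,None])[:,:2]
    (c,sz,a)=cv2.minAreaRect((Q*1000).astype(np.float32))
    if sz[0]<sz[1]: sz=sz[::-1];a+=90
    a=(a+90)%180-90
    print(key,n,"c",np.round(c,1),"size",np.round(sz,1),"long axis deg",round(a,1),"z med %.1f"%(1000*np.nanmedian(P[m][:,2])),"n",m.sum())
    return c,sz,a
def pix(n,d,u,v): return cloud(n,d)[0][v,u]
E
python3 - <<'E'
from h import *
d={n:np.load(n+"0.npy") for n in("top","side")}
g={"carton":(177,240,.08,.064),"canister":(433,236,.09,.108),"tin":(308,210,.09,.061),"caddy":(299,213,.14,.044)}
for k,(u,v,rad,h) in g.items():
    p=pix("top",d["top"],u,v);print(k,np.round(p,3))
    for n in d:
        try: topface(n,d[n],p[0],p[1],rad,h,.006,k)
        except Exception as e: print(e)
for k,(u,v) in {"spice1":(186,160),"spice2":(424,157),"mug":(260,120),"bowl":(338,128),"can":(245,280),"spoon":(333,264),"spoonend":(383,303)}.items(): print(k,np.round(pix("top",d["top"],u,v),3))
p=cv2.imread("pics/top0.png"); s=cv2.imread("pics/side0.png")
a=cv2.resize(p[175:275,140:340],None,fx=4,fy=4)[:300]
b=cv2.resize(p[170:270,140:340],(800,400)); c=cv2.resize(s[280:380,220:320],(200,200)); e=cv2.resize(s[75:145,320:390],(200,200)); f=cv2.resize(p[200:270,390:470],(200,200)); w=cv2.resize(s[155:255,240:340],(200,200))
cv2.imwrite("pics/crop.png",np.vstack([b,np.hstack([c,e,f,w])]))
E
```

```text
carton [0.467 0.304 0.06 ]
carton top c [467.2 307.2] size [102.8  44.2] long axis deg 62.2 z med 64.6 n 728
carton side c [465.2 311.3] size [102.7  46.2] long axis deg 62.3 z med 63.6 n 1333
canister [ 0.475 -0.314  0.109]
canister top c [ 473.3 -312.4] size [102.8  50.8] long axis deg 62.1 z med 108.9 n 908
canister side c [ 471. -307.] size [106.9  55.3] long axis deg 62.1 z med 108.0 n 563
tin [ 0.541 -0.02   0.061]
tin top c [541.2 -18.6] size [88.1 87.9] long axis deg 12.8 z med 62.1 n 1208
tin side c [539.5 -13.3] size [93.6 87.8] long axis deg -77.5 z med 61.3 n 1196
caddy [0.534 0.002 0.059]
caddy top c [534.9   5.7] size [205.  109.2] long axis deg -76.8 z med 44.5 n 597
caddy side c [533.5   9.6] size [209.8 109.1] long axis deg -76.8 z med 43.3 n 730
spice1 [0.662 0.279 0.088]
spice2 [ 0.668 -0.304  0.087]
mug [0.781 0.101 0.012]
bowl [ 0.76  -0.103  0.008]
can [0.371 0.132 0.102]
spoon [ 0.407 -0.087 -0.   ]
spoonend [ 0.31  -0.208  0.027]
```

View pics/crop.png

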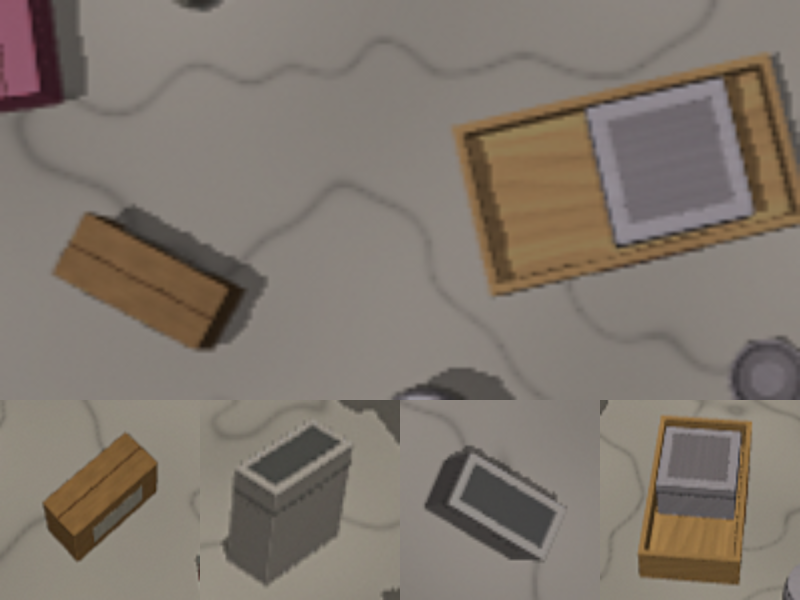

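The crop confirms the targets: the brown carton has a label on its side, the canister is pale grey with a dark inset lid, and the pink and red boxes are decoys. The measured sizes and heights match the ones given (103x44, 103x51, 88x88, 205x109). In the caddy frame (y axis at 103.2°) the tin sits at y=-25, leaving gaps of 27 and 78 mm. I'll push it to the -y end with both fingers half open, which also squares it up.

>>> play_rows(
  commands="0.2 0.45 0 0 0 0.25;0.42 0.9 0 0 0 0.5;0.42 0.9 0 0 0 0.5;0.42 0.9 0 0 0 0.5;0.42 0.9 0 0 0 0.5;0.42 0.9 0 0 0 0.5;0.42 0.9 0 0 0 0.5;0.42 0.9 0 0 0 0.5;0.42 0.9 0 0 0 0.5;0.42 0.9 0 0 0 0.5;0.42 0.9 0 0 0 0.5;0.42 0.9 0 0 0 0.5;0.42 0.9 0 0 0 0.5;0.42 0.9 0 0 0 0.5;0.42 0.9 0 0 0 0.5;0.42 0.9 0 0 0 0.5;0.42 0.9 0 0 0 0.5;0.42 0.9 0 0 0 0.5;0.42 0.9 0 0 0 0.5;0.2 0.45 0 0 0 0.15",
  grip=40,
)

```text
time_s: 2.1
tcp_pos: [0.4771, -0.0627, 0.2224]
ee_rot: [[0.232, -0.973, -0.0], [-0.973, -0.232, 0.0], [-0.0, 0.0, -1.0]]
wrist_force: [0.7, -0.0, -0.7]
gripper_width: 0.462
gripper_force: 0.0
```

```bash
cat > s.py <<'E'
from h import *
s=r.sense();y=s["ee_rot"][:,1]
C=np.array([534.9,5.7]);yc=np.array([np.cos(np.radians(103.2)),np.sin(np.radians(103.2))]);xc=np.array([yc[1],-yc[0]])
p=s["tcp_pos"]*1000
print("t",s["time_s"],"tcp",p.round(1),"yaw %.2f"%(np.degrees(np.arctan2(y[1],y[0]))%360),"tilt",s["ee_rot"][:2,2].round(4),"caddy xy",((p[:2]-C)@np.c_[xc,yc]).round(1),"joints",s["joints"].round(0),"F",s["wrist_force"].round(1),"w",s["gripper_width"]*87,s["gripper_force"])
E
python3 s.py
```

```text
t 2.1 tcp [477.1 -62.7 222.4] yaw 193.44 tilt [-0.0001  0.0002] caddy xy [-71.9 -53.4] joints [ 12.   8. -19.  -0. -63.   2.] F [ 0.7 -0.  -0.7] w 40.17559721496504 0.0
```

>>> play_rows(
  commands="0.25 0.69 0 0 0 0;0.25 0.69 0 0 0 -0.02;0.25 0.69 0 0 0 0;0.25 0.69 0 0 0 0;0.25 0.69 0 0 0 0;0.23 0.69 0 0 0 0;0 0 -0.5 0 0 0;0 0 -0.75 0 0 0;0 0 -0.75 0 0 0;0 0 -0.75 0 0 0;0 0 -0.75 0 0 0;0 0 -0.75 0 0 0;0 0 -0.5 0 0 0;0 0 -0.3 0 0 0;0 0 0 0 0 0",
)

```text
time_s: 3.6
tcp_pos: [0.5202, 0.059, 0.07]
ee_rot: [[0.225, -0.974, -0.003], [-0.974, -0.225, -0.001], [0.0, 0.003, -1.0]]
wrist_force: [-0.0, -0.1, -0.1]
gripper_width: 0.459
gripper_force: 0.0
```

```bash
python3 s.py
python3 - <<'E'
from h import *
a,_=cams.capture("top");b,_=cams.capture("side")
cv2.imwrite("pics/push.png",np.hstack([cv2.resize(a[150:270,230:370],(400,343)),cv2.resize(b[130:250,220:360],(400,343))]))
E
```

```text
t 3.6 tcp [520.2  59.   70. ] yaw 193.00 tilt [-0.0028 -0.0011] caddy xy [-2.1 55.2] joints [ 24.  22. -25.  -0. -43. -11.] F [-0.  -0.1 -0.1] w 39.92142780636976 0.0
```

View pics/push.png

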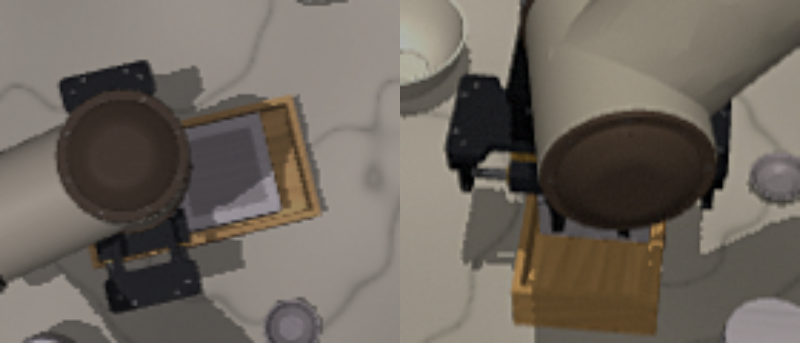

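The fingers are inside the caddy's free half and clear of both walls: in the side view they sit at about (557,220) and (625,230), between walls at about 530 and 660. Next I lower them and push along -y.

>>> play_rows(
  commands="0 0 -0.3 0 0 0;0 0 -0.3 0 0 0;0 0 -0.3 0 0 0;0 0 -0.3 0 0 0;0 0 -0.27 0 0 0;0 0 0 0 0 0;0.03 -0.13 0 0 0 0;0.03 -0.13 0 0 0 0;0.03 -0.13 0 0 0 0;0.03 -0.13 0 0 0 0;0.03 -0.13 0 0 0 0;0.03 -0.13 0 0 0 0;0.03 -0.13 0 0 0 0;0.03 -0.13 0 0 0 0;0.03 -0.13 0 0 0 0;0.03 -0.13 0 0 0 0;0.03 -0.13 0 0 0 0",
)

```text
time_s: 5.4
tcp_pos: [0.5315, 0.0164, 0.0271]
ee_rot: [[0.225, -0.974, 0.0], [-0.974, -0.225, 0.0], [-0.0, -0.0, -1.0]]
wrist_force: [-0.3, 5.2, 2.0]
gripper_width: 0.461
gripper_force: 2.4
```

```bash
python3 s.py
```

```text
t 5.4 tcp [531.5  16.4  27.1] yaw 193.02 tilt [0.0004 0.0003] caddy xy [-0.9 11.2] joints [ 19.  26. -26.  -0. -38.  -6.] F [-0.3  5.2  2. ] w 40.08959982309106 2.413808349519968
```

>>> play_rows(
  commands="0.015 -0.065 0 0 0 0;0.015 -0.065 0 0 0 0;0.015 -0.065 0 0 0 0;0.015 -0.065 0 0 0 0;0 0 0 0 0 0",
)

```text
time_s: 5.9
tcp_pos: [0.5332, 0.0086, 0.0271]
ee_rot: [[0.225, -0.974, 0.0], [-0.974, -0.225, 0.0], [-0.0, -0.0, -1.0]]
wrist_force: [-1.8, 4.4, 1.4]
gripper_width: 0.461
gripper_force: 2.3
```

>>> play_rows(
  commands="0.007 -0.032 0 0 0 0;0.007 -0.032 0 0 0 0;0 0 0 0 0 0",
)

```text
time_s: 6.2
tcp_pos: [0.5331, 0.0084, 0.0271]
ee_rot: [[0.226, -0.974, -0.0], [-0.974, -0.226, 0.002], [-0.002, -0.0, -1.0]]
wrist_force: [-4.4, 12.2, 3.1]
gripper_width: 0.459
gripper_force: 6.9
```

>>> play_rows(
  commands="0.007 -0.032 0 0 0 0;0 0 0 0 0 0",
)

```text
time_s: 6.4
tcp_pos: [0.533, 0.0083, 0.0271]
ee_rot: [[0.226, -0.974, -0.0], [-0.974, -0.226, 0.003], [-0.003, -0.0, -1.0]]
wrist_force: [-6.6, 17.1, 5.4]
gripper_width: 0.459
gripper_force: 9.1
```

```bash
python3 s.py
```

```text
t 6.4 tcp [533.    8.3  27.1] yaw 193.07 tilt [-0.0003  0.0027] caddy xy [-1.2  3. ] joints [ 18.  26. -26.  -0. -38.  -5.] F [-6.6 17.1  5.4] w 39.943595967151055 9.136146800592542
```

The tin has reached the wall: the push force rose from 5 N to 18 N with no further travel. I back off, lift and go over the carton.

>>> play_rows(
  commands="-0.07 0.32 0 0 0 0;0 0 0.4 0 0 0;0 0 0.8 0 0 0;0 0 0.8 0 0 0;0 0 0.8 0 0 0;0 0 0.8 0 0 0;0 0 0.8 0 0 0;0 0 0.4 0 0 0;-0.18 0.81 0 0 0 -0.4;-0.18 0.81 0 0 0 -0.4;-0.18 0.81 0 0 0 -0.4;-0.18 0.81 0 0 0 -0.4;-0.18 0.81 0 0 0 -0.4;-0.18 0.81 0 0 0 -0.4;-0.18 0.81 0 0 0 -0.4;-0.18 0.81 0 0 0 -0.4;-0.18 0.81 0 0 0 -0.4;-0.18 0.81 0 0 0 -0.4;-0.18 0.81 0 0 0 -0.4;-0.18 0.81 0 0 0 -0.4",
  grip=87,
)

```text
time_s: 8.4
tcp_pos: [0.4665, 0.3071, 0.1707]
ee_rot: [[-0.476, -0.879, -0.001], [-0.879, 0.476, -0.001], [0.001, -0.0, -1.0]]
wrist_force: [-0.3, -0.2, -0.2]
gripper_width: 1.0
gripper_force: 0.0
```

```bash
python3 - <<'E'
from h import *
for n in("top","side"):
    p,d=cams.capture(n);np.save(n+"1.npy",d);cv2.imwrite(f"pics/{n}1.png",p)
    topface(n,d,.547,-.04,.09,.061,.006,"tin")
    topface(n,d,.535,.006,.14,.044,.006,"caddy")
E
python3 s.py
```

```text
tin top c [547.4 -44.9] size [88.3 88.1] long axis deg -76.8 z med 61.9 n 1219
caddy top c [534.6   5.6] size [205.  109.6] long axis deg -76.8 z med 44.4 n 554
tin side c [515.3 -89.5] size [6.5 2.3] long axis deg -72.8 z med 61.3 n 5
caddy side c [507.8 -95.5] size [13.   9.5] long axis deg -71.5 z med 44.4 n 15
t 8.5 tcp [466.5 308.5 170.6] yaw 151.86 tilt [-0.     -0.0006] caddy xy [  2.6 310.4] joints [ 50.  18. -13.   0. -59. -78.] F [-0.2 -0.  -0.7] w 86.78936074710647 0.0
```

The tin is against the end wall and square: its centre is at caddy y=-52.1 (expected -52.5), at the same angle as the caddy. Next I lower onto the carton and grip it by its upper 23 mm.

>>> play_rows(
  commands="0 0 -0.4 0 0 0.04;0 0 -0.7 0 0 0;0 0 -0.7 0 0 0;0 0 -0.7 0 0 0;0 0 -0.7 0 0 0;0 0 -0.5 0 0 0;0 0 -0.4 0 0 0;0 0 -0.22 0 0 0;0 0 0 0 0 0",
)

```text
time_s: 9.4
tcp_pos: [0.4664, 0.3059, 0.0403]
ee_rot: [[-0.468, -0.883, -0.002], [-0.883, 0.468, -0.002], [0.002, 0.001, -1.0]]
wrist_force: [0.7, 0.4, 0.6]
gripper_width: 1.0
gripper_force: 0.0
```

>>> play_rows(
  commands="0 0 0 0 0 0;0 0 0 0 0 0;0 0 0 0 0 0;0 0 0 0 0 0;0 0 0 0 0 0;0 0 0 0 0 0;0 0 0 0 0 0",
  grip=30,
)

```text
time_s: 10.1
tcp_pos: [0.4667, 0.307, 0.0414]
ee_rot: [[-0.468, -0.884, -0.0], [-0.884, 0.468, 0.0], [-0.0, 0.0, -1.0]]
wrist_force: [-0.2, -0.8, 0.9]
gripper_width: 0.504
gripper_force: 30.0
```

```bash
python3 s.py
python3 - <<'E'
from h import *
for n in("top","side"):
    p,d=cams.capture(n);np.save(n+"2.npy",d);cv2.imwrite(f"pics/{n}2.png",p)
    topface(n,d,.467,.308,.08,.064,.006,"carton")
E
```

```text
t 10.1 tcp [466.7 307.   41.4] yaw 152.10 tilt [-0.      0.0001] caddy xy [  2.4 308.9] joints [ 50.  27. -22.  -0. -41. -78.] F [-0.2 -0.8  0.9] w 43.879442130195805 29.99630429316312
carton top c [450.3 274.3] size [43.9 28.5] long axis deg -30.4 z med 64.8 n 197
carton side c [481.  340.1] size [45.1 36.7] long axis deg -28.0 z med 63.5 n 460
```

>>> play_rows(
  commands="0 0 0.3 0 0 0;0 0 0.6 0 0 0;0 0 0.7 0 0 0;0 0 0.7 0 0 0;0 0 0.6 0 0 0;0 0 0.4 0 0 0;0.1 -0.3 0 0 0 0.17;0.186 -0.585 0 0 0 0.34;0.186 -0.585 0 0 0 0.34;0.186 -0.585 0 0 0 0.34;0.186 -0.585 0 0 0 0.34;0.186 -0.585 0 0 0 0.34;0.186 -0.585 0 0 0 0.34;0.186 -0.585 0 0 0 0.34;0.186 -0.585 0 0 0 0.34;0.186 -0.585 0 0 0 0.34;0.186 -0.585 0 0 0 0.34;0.186 -0.585 0 0 0 0.34;0.186 -0.585 0 0 0 0.34;0.186 -0.585 0 0 0 0.34",
)

```text
time_s: 12.2
tcp_pos: [0.5419, 0.0689, 0.1401]
ee_rot: [[0.202, -0.979, -0.001], [-0.979, -0.202, -0.0], [-0.0, 0.001, -1.0]]
wrist_force: [0.3, 1.0, -1.8]
gripper_width: 0.498
gripper_force: 30.0
```

>>> play_rows(
  commands="0.09 -0.28 0 0 0 0.17;0 0 0 0 0 0",
)

```text
time_s: 12.4
tcp_pos: [0.5447, 0.0603, 0.14]
ee_rot: [[0.223, -0.975, -0.001], [-0.975, -0.223, -0.0], [0.0, 0.001, -1.0]]
wrist_force: [-0.2, 0.3, -2.5]
gripper_width: 0.503
gripper_force: 30.0
```

```bash
python3 s.py
python3 - <<'E'
from h import *
a,_=cams.capture("top");b,d=cams.capture("side")
np.save("side3.npy",d)
cv2.imwrite("pics/hold.png",np.hstack([cv2.resize(a[150:270,230:370],(400,343)),cv2.resize(b[130:250,220:360],(400,343))]))
E
```

```text
t 12.4 tcp [544.7  60.3 140. ] yaw 192.89 tilt [-0.0012 -0.0004] caddy xy [22.  50.9] joints [ 23.  19. -17.  -0. -54. -10.] F [-0.2  0.3 -2.5] w 43.72180543861285 29.9964068736881
```

View pics/hold.png

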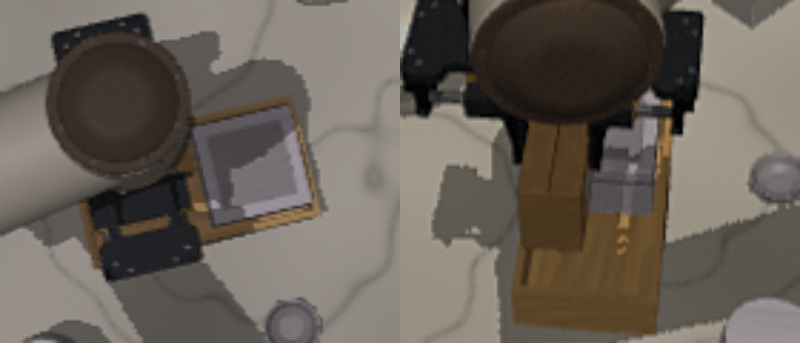

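The carton hangs over the caddy's freed end: its lower end shows at side-crop (550,245), on the far (+x) side, with the tin clear behind it. I lower it to just above the rim and use the tin's face as a y-stop, watching the force.

>>> play_rows(
  commands="0 0 -0.35 0 0 0.04;0 0 -0.5 0 0 0;0 0 -0.42 0 0 0;0 0 -0.3 0 0 0;0 0 0 0 0 0;0.007 -0.032 0 0 0 0;0.007 -0.032 0 0 0 0;0.007 -0.032 0 0 0 0;0 0 0 0 0 0",
)

```text
time_s: 13.4
tcp_pos: [0.5459, 0.0584, 0.0937]
ee_rot: [[0.231, -0.973, 0.001], [-0.973, -0.231, 0.0], [-0.0, -0.001, -1.0]]
wrist_force: [-0.5, 0.3, -2.1]
gripper_width: 0.5
gripper_force: 30.0
```

>>> play_rows(
  commands="0.007 -0.032 0 0 0 0;0 0 0 0 0 0",
)

```text
time_s: 13.6
tcp_pos: [0.5459, 0.0575, 0.0934]
ee_rot: [[0.231, -0.973, 0.0], [-0.973, -0.231, 0.0], [-0.0, -0.0, -1.0]]
wrist_force: [-0.1, 0.1, -1.7]
gripper_width: 0.501
gripper_force: 30.0
```

>>> play_rows(
  commands="0.007 -0.032 0 0 0 0;0 0 0 0 0 0",
)

```text
time_s: 13.8
tcp_pos: [0.546, 0.0565, 0.0933]
ee_rot: [[0.231, -0.973, 0.0], [-0.973, -0.231, -0.0], [0.0, -0.0, -1.0]]
wrist_force: [1.0, -0.5, -2.7]
gripper_width: 0.5
gripper_force: 30.0
```

>>> play_rows(
  commands="0.007 -0.032 0 0 0 0;0 0 0 0 0 0",
)

```text
time_s: 14.0
tcp_pos: [0.5463, 0.0556, 0.0932]
ee_rot: [[0.231, -0.973, -0.0], [-0.973, -0.231, -0.0], [0.0, 0.0, -1.0]]
wrist_force: [-0.4, -0.7, -1.3]
gripper_width: 0.505
gripper_force: 30.0
```

```bash
python3 s.py
```

```text
t 14.0 tcp [546.3  55.6  93.2] yaw 193.35 tilt [-0. -0.] caddy xy [22.4 46. ] joints [ 23.  22. -20.   0. -48.  -9.] F [-0.4 -0.7 -1.3] w 43.96039601844458 29.997089132666588
```

>>> play_rows(
  commands="0.007 -0.032 0 0 0 0;0 0 0 0 0 0",
)

```text
time_s: 14.2
tcp_pos: [0.5465, 0.0546, 0.0932]
ee_rot: [[0.231, -0.973, -0.0], [-0.973, -0.231, -0.0], [0.0, 0.0, -1.0]]
wrist_force: [-0.7, 0.1, -2.6]
gripper_width: 0.502
gripper_force: 30.0
```

>>> play_rows(
  commands="0.007 -0.032 0 0 0 0;0 0 0 0 0 0",
)

```text
time_s: 14.4
tcp_pos: [0.5466, 0.0537, 0.0932]
ee_rot: [[0.231, -0.973, -0.0], [-0.973, -0.231, -0.0], [0.0, 0.0, -1.0]]
wrist_force: [0.1, 0.2, -2.5]
gripper_width: 0.499
gripper_force: 30.0
```

>>> play_rows(
  commands="0.003 -0.016 0 0 0 0;0 0 0 0 0 0",
)

```text
time_s: 14.6
tcp_pos: [0.5468, 0.0532, 0.0933]
ee_rot: [[0.231, -0.973, 0.0], [-0.973, -0.231, 0.0], [-0.0, -0.0, -1.0]]
wrist_force: [0.6, -0.2, -1.1]
gripper_width: 0.505
gripper_force: 30.0
```

```bash
python3 s.py
```

```text
t 14.6 tcp [546.8  53.2  93.3] yaw 193.35 tilt [0. 0.] caddy xy [22.4 43.6] joints [ 22.  22. -20.  -0. -48.  -9.] F [ 0.6 -0.2 -1.1] w 43.897097126977066 29.996663513593376
```

>>> play_rows(
  commands="0.007 -0.032 0 0 0 0;0 0 0 0 0 0",
)

```text
time_s: 14.8
tcp_pos: [0.547, 0.0522, 0.0933]
ee_rot: [[0.231, -0.973, 0.0], [-0.973, -0.231, -0.0], [0.0, -0.0, -1.0]]
wrist_force: [-0.2, 0.9, -1.0]
gripper_width: 0.504
gripper_force: 30.0
```

>>> play_rows(
  commands="0.007 -0.032 0 0 0 0;0 0 0 0 0 0",
)

```text
time_s: 15.0
tcp_pos: [0.5472, 0.0512, 0.0932]
ee_rot: [[0.231, -0.973, -0.0], [-0.973, -0.231, -0.0], [0.0, 0.0, -1.0]]
wrist_force: [-0.1, -0.9, -2.3]
gripper_width: 0.505
gripper_force: 30.0
```

>>> play_rows(
  commands="0.003 -0.016 0 0 0 0;0 0 0 0 0 0",
)

```text
time_s: 15.2
tcp_pos: [0.5473, 0.051, 0.0933]
ee_rot: [[0.231, -0.973, 0.0], [-0.973, -0.231, 0.0], [-0.0, -0.0, -1.0]]
wrist_force: [0.3, 0.6, -2.4]
gripper_width: 0.5
gripper_force: 30.0
```

```bash
python3 s.py;python3 - <<'E'
from h import *
p,d=cams.capture("side");np.save("side4.npy",d)
P=cloud("side",d)[0]
C=np.array([.5349,.0057]);a=np.radians(103.2);yc=np.array([np.cos(a),np.sin(a)]);xc=np.array([yc[1],-yc[0]])
X=(P[...,:2]-C)@xc*1000;Y=(P[...,:2]-C)@yc*1000;Z=P[...,2]*1000
m=(abs(X-22)<14)&(Z>60)&(Z<110)&(Y>75)&(Y<115)
print("carton +y end",np.percentile(Y[m],[5,50,95]).round(1),m.sum())
m=(abs(X)<40)&(Z>12)&(Z<36)&(Y>85)&(Y<125)
print("caddy +y outer",np.percentile(Y[m],[5,50,95]).round(1),m.sum())
m=(X>-40)&(X<-10)&(Z>20)&(Z<52)&(Y>-30)&(Y<20)
print("tin +y face",np.percentile(Y[m],[5,50,95]).round(1),m.sum())
E
```

```text
t 15.2 tcp [547.3  51.   93.3] yaw 193.34 tilt [0.0001 0.0003] caddy xy [22.4 41.3] joints [ 22.  22. -20.  -0. -48.  -9.] F [ 0.3  0.6 -2.4] w 43.48816738766314 29.9969991738908
carton +y end [93.2 95.  96.7] 194
caddy +y outer [102.2 103.9 105.5] 238
tin +y face [-8.7 -6.8 -4.8] 116
```

>>> play_rows(
  commands="0.004 -0.02 0 0 0 0;0 0 0 0 0 0",
)

```text
time_s: 15.45
tcp_pos: [0.5473, 0.0508, 0.0934]
ee_rot: [[0.231, -0.973, 0.0], [-0.973, -0.231, 0.001], [-0.001, -0.0, -1.0]]
wrist_force: [-0.6, 3.3, -0.7]
gripper_width: 0.496
gripper_force: 30.0
```

>>> play_rows(
  commands="0.004 -0.02 0 0 0 0;0 0 0 0 0 0",
)

```text
time_s: 15.65
tcp_pos: [0.5474, 0.0507, 0.0935]
ee_rot: [[0.23, -0.973, 0.0], [-0.973, -0.23, 0.002], [-0.002, -0.001, -1.0]]
wrist_force: [-2.4, 5.9, 0.5]
gripper_width: 0.503
gripper_force: 30.0
```

```bash
python3 s.py
```

```text
t 15.65 tcp [547.4  50.7  93.5] yaw 193.32 tilt [0.0003 0.0016] caddy xy [22.4 40.9] joints [ 22.  22. -20.  -0. -48.  -9.] F [-2.4  5.9  0.5] w 43.756106788935085 30.000592048745602
```

Contact with the tin at caddy y≈41.1 (6 N). Backing off 1.5 mm to centre in the 3 mm play, then lowering while checking the force.

>>> play_rows(
  commands="-0.022 0.094 0 0 0 0;0 0 0 0 0 0;0 0 0 0 0 0",
)

```text
time_s: 15.95
tcp_pos: [0.5468, 0.0521, 0.0931]
ee_rot: [[0.231, -0.973, -0.0], [-0.973, -0.231, -0.001], [0.001, 0.0, -1.0]]
wrist_force: [0.1, -0.2, -1.1]
gripper_width: 0.505
gripper_force: 30.0
```

```bash
python3 s.py
```

```text
t 15.95 tcp [546.8  52.1  93.1] yaw 193.37 tilt [-0.0002 -0.0006] caddy xy [22.2 42.5] joints [ 22.  22. -20.   0. -48.  -9.] F [ 0.1 -0.2 -1.1] w 43.96599806306901 29.99687118921429
```

>>> play_rows(
  commands="0 0 -0.1 0 0 0;0 0 -0.1 0 0 0;0 0 -0.1 0 0 0;0 0 -0.1 0 0 0;0 0 -0.1 0 0 0;0 0 0 0 0 0",
)

```text
time_s: 16.55
tcp_pos: [0.5465, 0.0523, 0.0776]
ee_rot: [[0.231, -0.973, -0.001], [-0.973, -0.231, -0.0], [0.0, 0.001, -1.0]]
wrist_force: [0.2, 0.1, -1.8]
gripper_width: 0.508
gripper_force: 30.0
```

```bash
python3 s.py
```

```text
t 16.55 tcp [546.5  52.3  77.6] yaw 193.35 tilt [-0.0012 -0.0004] caddy xy [21.9 42.8] joints [ 22.  23. -21.  -0. -46.  -9.] F [ 0.2  0.1 -1.8] w 44.16944984766183 29.996896949596703
```

The carton's bottom is below the rim with no contact. Lowering on, then gently down to the floor.

>>> play_rows(
  commands="0 0 -0.15 0 0 0;0 0 -0.2 0 0 0;0 0 -0.2 0 0 0;0 0 -0.2 0 0 0;0 0 -0.13 0 0 0;0 0 0 0 0 0;0 0 -0.04 0 0 0;0 0 0 0 0 0",
)

```text
time_s: 17.35
tcp_pos: [0.5469, 0.0525, 0.0507]
ee_rot: [[0.231, -0.973, 0.0], [-0.973, -0.231, 0.0], [-0.0, -0.0, -1.0]]
wrist_force: [-0.6, 0.7, -2.2]
gripper_width: 0.505
gripper_force: 30.0
```

>>> play_rows(
  commands="0 0 -0.03 0 0 0;0 0 0 0 0 0",
)

```text
time_s: 17.55
tcp_pos: [0.5469, 0.0525, 0.0499]
ee_rot: [[0.231, -0.973, 0.0], [-0.973, -0.231, 0.0], [-0.0, -0.0, -1.0]]
wrist_force: [-0.6, 0.1, -2.2]
gripper_width: 0.501
gripper_force: 30.0
```

```bash
python3 s.py
```

```text
t 17.55 tcp [546.9  52.5  49.9] yaw 193.35 tilt [0.0003 0.0001] caddy xy [22.4 42.8] joints [ 22.  26. -23.  -0. -42.  -9.] F [-0.6  0.1 -2.2] w 43.62025807997509 29.99702941160649
```

Hanging about 2 mm above the floor. Now sliding it towards the +x side wall until contact.

>>> play_rows(
  commands="0.032 0.0075 0 0 0 0;0.032 0.0075 0 0 0 0;0.032 0.0075 0 0 0 0;0 0 0 0 0 0",
)

```text
time_s: 17.95
tcp_pos: [0.5499, 0.0532, 0.0498]
ee_rot: [[0.231, -0.973, 0.0], [-0.973, -0.231, 0.0], [0.0, -0.0, -1.0]]
wrist_force: [-0.5, 0.8, -1.9]
gripper_width: 0.503
gripper_force: 30.0
```

>>> play_rows(
  commands="0.032 0.0075 0 0 0 0;0 0 0 0 0 0",
)

```text
time_s: 18.15
tcp_pos: [0.5508, 0.0534, 0.0498]
ee_rot: [[0.231, -0.973, 0.0], [-0.973, -0.231, 0.0], [0.0, -0.0, -1.0]]
wrist_force: [0.1, -0.2, -1.7]
gripper_width: 0.503
gripper_force: 30.0
```

>>> play_rows(
  commands="0.02 0.005 0 0 0 0;0 0 0 0 0 0",
)

```text
time_s: 18.35
tcp_pos: [0.5511, 0.0535, 0.0497]
ee_rot: [[0.231, -0.973, -0.001], [-0.973, -0.231, -0.0], [-0.0, 0.001, -1.0]]
wrist_force: [-0.5, 0.1, -1.5]
gripper_width: 0.505
gripper_force: 30.0
```

```bash
python3 s.py
```

```text
t 18.35 tcp [551.1  53.5  49.7] yaw 193.34 tilt [-0.0005 -0.0001] caddy xy [26.6 42.8] joints [ 22.  26. -22.  -0. -42.  -9.] F [-0.5  0.1 -1.5] w 43.95390933446822 29.996774923056364
```

>>> play_rows(
  commands="0.02 0.005 0 0 0 0;0 0 0 0 0 0",
)

```text
time_s: 18.55
tcp_pos: [0.5511, 0.0534, 0.0496]
ee_rot: [[0.231, -0.973, -0.002], [-0.973, -0.231, -0.0], [0.0, 0.002, -1.0]]
wrist_force: [-2.4, 1.0, -1.0]
gripper_width: 0.501
gripper_force: 30.0
```

>>> play_rows(
  commands="0.016 0.004 0 0 0 0;0 0 0 0 0 0",
)

```text
time_s: 18.75
tcp_pos: [0.5512, 0.0535, 0.0495]
ee_rot: [[0.23, -0.973, -0.003], [-0.973, -0.23, -0.001], [0.0, 0.003, -1.0]]
wrist_force: [-4.1, 0.3, 0.1]
gripper_width: 0.505
gripper_force: 30.0
```

```bash
python3 s.py
```

```text
t 18.75 tcp [551.2  53.5  49.5] yaw 193.32 tilt [-0.0026 -0.0007] caddy xy [26.8 42.8] joints [ 22.  26. -22.  -0. -42.  -9.] F [-4.1  0.3  0.1] w 43.90175349064289 29.99814465176314
```

Wall contact at caddy x=26.7 (expected 26.5). Relax most of the side push, set it down and release.

>>> play_rows(
  commands="-0.027 -0.006 0 0 0 0;0 0 -0.03 0 0 0;0 0 -0.03 0 0 0;0 0 -0.02 0 0 0;0 0 0 0 0 0",
)

```text
time_s: 19.25
tcp_pos: [0.5512, 0.0533, 0.0474]
ee_rot: [[0.231, -0.973, -0.001], [-0.973, -0.231, -0.001], [0.0, 0.001, -1.0]]
wrist_force: [-4.6, -2.9, 2.8]
gripper_width: 0.501
gripper_force: 30.0
```

```bash
python3 s.py
```

```text
t 19.25 tcp [551.2  53.3  47.4] yaw 193.34 tilt [-0.0009 -0.0005] caddy xy [26.7 42.6] joints [ 22.  26. -22.   0. -42.  -9.] F [-4.6 -2.9  2.8] w 43.57940090145811 29.998573567718267
```

>>> play_rows(
  commands="0 0 0 0 0 0;0 0 0 0 0 0;0 0 0 0 0 0;0 0 0 0 0 0;0 0 0 0 0 0;0 0 0.2 0 0 0;0 0 0.5 0 0 0;0 0 0.9 0 0 0;0 0 0.9 0 0 0;0 0 0.9 0 0 0;0 0 0.9 0 0 0;0 0 0.7 0 0 0",
  grip=87,
)

```text
time_s: 20.45
tcp_pos: [0.5521, 0.0537, 0.1999]
ee_rot: [[0.231, -0.973, 0.003], [-0.973, -0.231, 0.001], [-0.0, -0.003, -1.0]]
wrist_force: [-0.0, -0.4, 0.6]
gripper_width: 1.002
gripper_force: 0.0
```

>>> play_rows(
  commands="-0.1 -0.45 0 0 0 -0.18;-0.186 -0.87 0 0 0 -0.343;-0.186 -0.87 0 0 0 -0.343;-0.186 -0.87 0 0 0 -0.343;-0.186 -0.87 0 0 0 -0.343;-0.186 -0.87 0 0 0 -0.343;-0.186 -0.87 0 0 0 -0.343;-0.186 -0.87 0 0 0 -0.343;-0.186 -0.87 0 0 0 -0.343;-0.186 -0.87 0 0 0 -0.343;-0.186 -0.87 0 0 0 -0.343;-0.186 -0.87 0 0 0 -0.343;-0.186 -0.87 0 0 0 -0.343;-0.186 -0.87 0 0 0 -0.343;-0.1 -0.43 0 0 0 -0.18;0 0 0 0 0 0",
)

```text
time_s: 22.05
tcp_pos: [0.4718, -0.3134, 0.1965]
ee_rot: [[-0.473, -0.881, -0.001], [-0.881, 0.473, 0.001], [0.0, 0.001, -1.0]]
wrist_force: [0.6, 0.9, -0.3]
gripper_width: 1.0
gripper_force: 0.0
```

```bash
python3 s.py;python3 - <<'E'
from h import *
for n in("top","side"):
    p,d=cams.capture(n);np.save(n+"5.npy",d);cv2.imwrite(f"pics/{n}5.png",p)
    topface(n,d,.547,-.045,.09,.061,.005,"tin")
    topface(n,d,.551,.054,.065,.070,.005,"carton")
    topface(n,d,.535,.006,.14,.044,.006,"caddy")
E
```

```text
t 22.05 tcp [ 471.8 -313.4  196.5] yaw 151.75 tilt [-0.0014  0.0006] caddy xy [-134.3 -296.3] joints [-17.  18. -10.  -0. -62. -11.] F [ 0.6  0.9 -0.3] w 87.02465175731624 0.0
tin top c [547.5 -45. ] size [88.1 87.8] long axis deg -76.8 z med 61.8 n 1150
carton top c [550.7  53. ] size [104.7  44.1] long axis deg -76.8 z med 70.5 n 696
caddy top c [534.6   5.6] size [204.8 109.9] long axis deg -76.6 z med 44.6 n 499
tin side c [545.9 -40.4] size [92.2 87.5] long axis deg -76.8 z med 61.1 n 1073
carton side c [548.6  59. ] size [106.   43.7] long axis deg -76.7 z med 69.6 n 774
caddy side c [533.4  10.3] size [209.4 109.1] long axis deg -76.8 z med 43.7 n 569
```

Carton stands flat at z=70.5, x=26.4 in the caddy, aligned, and the tin is still at its wall. Now grip the canister.

>>> play_rows(
  commands="0.05 0.04 -0.3 0 0 0.04;0 0 -0.6 0 0 0;0 0 -0.7 0 0 0;0 0 -0.7 0 0 0;0 0 -0.7 0 0 0;0 0 -0.5 0 0 0;0 0 -0.4 0 0 0;0 0 -0.22 0 0 0;0 0 0 0 0 0",
)

```text
time_s: 23.05
tcp_pos: [0.4742, -0.3103, 0.0728]
ee_rot: [[-0.465, -0.886, -0.002], [-0.886, 0.465, 0.001], [0.0, 0.002, -1.0]]
wrist_force: [-0.1, 0.5, -0.0]
gripper_width: 1.0
gripper_force: 0.0
```

>>> play_rows(
  commands="0 0 0 0 0 0;0 0 0 0 0 0;0 0 0 0 0 0;0 0 0 0 0 0;0 0 0 0 0 0;0 0 0 0 0 0;0 0 0 0 0 0",
  grip=36,
)

```text
time_s: 23.75
tcp_pos: [0.4746, -0.311, 0.0739]
ee_rot: [[-0.465, -0.885, 0.0], [-0.885, 0.465, -0.0], [-0.0, -0.0, -1.0]]
wrist_force: [-0.5, -0.7, 1.7]
gripper_width: 0.576
gripper_force: 30.0
```

```bash
python3 s.py
```

```text
t 23.75 tcp [ 474.6 -311.    73.9] yaw 152.27 tilt [ 0.0002 -0.0001] caddy xy [-131.1 -294.5] joints [-17.  25. -19.   0. -46. -11.] F [-0.5 -0.7  1.7] w 50.111115079048226 29.995557675138116
```

>>> play_rows(
  commands="0 0 0.3 0 0 0;0 0 0.7 0 0 0;0 0 0.8 0 0 0;0 0 0.8 0 0 0;0 0 0.8 0 0 0;0 0 0.47 0 0 0;0.03 0.4 0 0 0 0.17;0.056 0.85 0 0 0 0.34;0.056 0.85 0 0 0 0.34;0.056 0.85 0 0 0 0.34;0.056 0.85 0 0 0 0.34;0.056 0.85 0 0 0 0.34;0.056 0.85 0 0 0 0.34;0.056 0.85 0 0 0 0.34;0.056 0.85 0 0 0 0.34;0.056 0.85 0 0 0 0.34;0.056 0.85 0 0 0 0.34;0.056 0.85 0 0 0 0.34;0.056 0.85 0 0 0 0.34;0.056 0.85 0 0 0 0.34",
)

```text
time_s: 25.75
tcp_pos: [0.4955, 0.034, 0.1884]
ee_rot: [[0.206, -0.979, -0.003], [-0.979, -0.206, -0.0], [-0.0, 0.003, -1.0]]
wrist_force: [0.8, 1.0, -3.9]
gripper_width: 0.574
gripper_force: 30.0
```

>>> play_rows(
  commands="0.03 0.53 0 0 0 0.18;0 0 0 0 0 0;0 0 0 0 0 0",
)

```text
time_s: 26.05
tcp_pos: [0.4968, 0.0487, 0.1887]
ee_rot: [[0.23, -0.973, -0.003], [-0.973, -0.23, -0.001], [-0.0, 0.003, -1.0]]
wrist_force: [-0.4, -0.6, -3.5]
gripper_width: 0.571
gripper_force: 30.0
```

```bash
python3 s.py
```

```text
t 26.05 tcp [496.8  48.7 188.7] yaw 193.33 tilt [-0.0029 -0.0007] caddy xy [-27.2  50.6] joints [ 24.  12. -20.  -0. -59. -11.] F [-0.4 -0.6 -3.5] w 49.66174128406992 29.99227269552648
```

>>> play_rows(
  commands="0 0 -0.3 0 0 0;0 0 -0.5 0 0 0;0 0 -0.5 0 0 0;0 0 -0.45 0 0 0;0 0 -0.34 0 0 0;0 0 0 0 0 0;0.007 -0.032 0 0 0 0;0.007 -0.032 0 0 0 0;0 0 0 0 0 0",
)

```text
time_s: 26.95
tcp_pos: [0.499, 0.0466, 0.1278]
ee_rot: [[0.229, -0.973, 0.001], [-0.973, -0.229, 0.001], [-0.0, -0.002, -1.0]]
wrist_force: [0.9, 0.3, -4.1]
gripper_width: 0.571
gripper_force: 30.0
```

```bash
python3 s.py;python3 - <<'E'
from h import *
p,d=cams.capture("side")
P=cloud("side",d)[0]
C=np.array([.5349,.0057]);a=np.radians(103.2);yc=np.array([np.cos(a),np.sin(a)]);xc=np.array([yc[1],-yc[0]])
X=(P[...,:2]-C)@xc*1000;Y=(P[...,:2]-C)@yc*1000;Z=P[...,2]*1000
for k,m in {"canister end":(abs(X+26)<16)&(Z>75)&(Z<120)&(Y>75)&(Y<120),"carton end":(abs(X-26)<14)&(Z>48)&(Z<66)&(Y>75)&(Y<120),"caddy":(abs(X)<40)&(Z>12)&(Z<36)&(Y>85)&(Y<125)}.items():
    print(k,np.percentile(Y[m],[5,50,95]).round(1),m.sum())
cv2.imwrite("pics/can.png",cv2.resize(p[100:250,220:380],(640,600)))
E
```

```text
t 26.95 tcp [499.   46.6 127.8] yaw 193.26 tilt [0.0014 0.0005] caddy xy [-25.6  48. ] joints [ 24.  16. -24.   0. -50. -11.] F [ 0.9  0.3 -4.1] w 49.67269833938012 29.992385949008167
canister end [95.8 97.3 99. ] 217
carton end [94.8 96.4 98. ] 66
caddy [102.4 104.  105.6] 231
```

View pics/can.png

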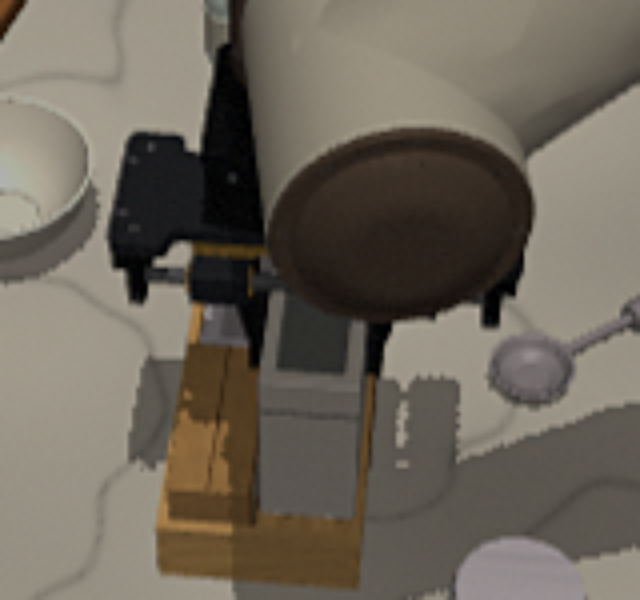

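In the crop the canister hangs at (310,450), just above the rim and beside the carton at (210,440). Its end is about 0.9 mm past the carton's. Checking the y-stop on the tin by touch.

>>> play_rows(
  commands="0.007 -0.032 0 0 0 0;0 0 0 0 0 0;0 0 0 0 0 0",
)

```text
time_s: 27.3
tcp_pos: [0.4988, 0.0457, 0.1273]
ee_rot: [[0.23, -0.973, 0.0], [-0.973, -0.23, 0.0], [-0.0, -0.0, -1.0]]
wrist_force: [0.0, -0.3, -3.5]
gripper_width: 0.573
gripper_force: 30.0
```

>>> play_rows(
  commands="0.005 -0.02 0 0 0 0;0 0 0 0 0 0",
)

```text
time_s: 27.5
tcp_pos: [0.4989, 0.045, 0.1272]
ee_rot: [[0.23, -0.973, -0.0], [-0.973, -0.23, -0.0], [0.0, 0.0, -1.0]]
wrist_force: [0.9, -0.5, -4.0]
gripper_width: 0.569
gripper_force: 30.0
```

>>> play_rows(
  commands="0.005 -0.02 0 0 0 0;0 0 0 0 0 0",
)

```text
time_s: 27.7
tcp_pos: [0.4991, 0.0444, 0.1271]
ee_rot: [[0.229, -0.973, -0.0], [-0.973, -0.229, -0.0], [0.0, 0.0, -1.0]]
wrist_force: [-0.3, 0.5, -2.8]
gripper_width: 0.574
gripper_force: 30.0
```

>>> play_rows(
  commands="0.005 -0.02 0 0 0 0;0 0 0 0 0 0",
)

```text
time_s: 27.9
tcp_pos: [0.4992, 0.0441, 0.1272]
ee_rot: [[0.23, -0.973, 0.0], [-0.973, -0.23, 0.001], [-0.001, -0.0, -1.0]]
wrist_force: [-0.7, 0.6, -3.4]
gripper_width: 0.572
gripper_force: 30.0
```

```bash
python3 s.py
```

```text
t 27.9 tcp [499.2  44.1 127.2] yaw 193.27 tilt [0.     0.0006] caddy xy [-26.   45.6] joints [ 24.  16. -24.  -0. -50. -10.] F [-0.7  0.6 -3.4] w 49.77730871914991 29.99152096454054
```

>>> play_rows(
  commands="0.005 -0.02 0 0 0 0;0 0 0 0 0 0",
)

```text
time_s: 28.1
tcp_pos: [0.4993, 0.0438, 0.1273]
ee_rot: [[0.229, -0.973, 0.0], [-0.973, -0.229, 0.001], [-0.001, -0.0, -1.0]]
wrist_force: [-2.1, 4.8, -1.8]
gripper_width: 0.573
gripper_force: 30.0
```

>>> play_rows(
  commands="0.005 -0.02 0 0 0 0;0 0 0 0 0 0",
)

```text
time_s: 28.3
tcp_pos: [0.4994, 0.0435, 0.1274]
ee_rot: [[0.229, -0.973, 0.0], [-0.973, -0.229, 0.002], [-0.002, -0.0, -1.0]]
wrist_force: [-2.9, 5.8, 0.2]
gripper_width: 0.572
gripper_force: 30.0
```

```bash
python3 s.py
```

```text
t 28.3 tcp [499.4  43.5 127.4] yaw 193.26 tilt [0.0001 0.0016] caddy xy [-26.  45.] joints [ 24.  16. -24.  -0. -50. -10.] F [-2.9  5.8  0.2] w 49.768442920504604 29.99348031822592
```

Contact with the tin at y≈45.6. Backing off 1.5 mm, and moving x to the middle of its 3 mm play. From the carton's wall contact the window for the tool is -23.3 to -20.3, so -21.8.

>>> play_rows(
  commands="-0.023 0.1 0 0 0 0;0.068 0.016 0 0 0 0;0.068 0.016 0 0 0 0;0 0 0 0 0 0;0 0 0 0 0 0",
)

```text
time_s: 28.8
tcp_pos: [0.503, 0.0463, 0.127]
ee_rot: [[0.229, -0.973, -0.0], [-0.973, -0.229, -0.0], [0.0, 0.0, -1.0]]
wrist_force: [-0.3, -0.4, -3.6]
gripper_width: 0.57
gripper_force: 30.0
```

```bash
python3 s.py
```

```text
t 28.8 tcp [503.   46.3 127. ] yaw 193.26 tilt [-0.0003 -0.0003] caddy xy [-21.8  46.9] joints [ 24.  16. -24.   0. -50. -10.] F [-0.3 -0.4 -3.6] w 49.60449096302692 29.99300967436284
```

>>> play_rows(
  commands="0 0 -0.08 0 0 0;0 0 -0.08 0 0 0;0 0 -0.08 0 0 0;0 0 -0.08 0 0 0;0 0 -0.08 0 0 0;0 0 0 0 0 0",
)

```text
time_s: 29.4
tcp_pos: [0.5026, 0.0465, 0.1147]
ee_rot: [[0.23, -0.973, -0.001], [-0.973, -0.23, -0.0], [0.0, 0.001, -1.0]]
wrist_force: [-0.1, 0.3, -3.2]
gripper_width: 0.573
gripper_force: 30.0
```

```bash
python3 s.py
```

```text
t 29.4 tcp [502.6  46.5 114.7] yaw 193.27 tilt [-0.001  -0.0003] caddy xy [-22.1  47.1] joints [ 24.  17. -25.  -0. -48. -10.] F [-0.1  0.3 -3.2] w 49.861209236392824 29.993033786304295
```

It has entered below the rim freely. Lowering on.

>>> play_rows(
  commands="0 0 -0.1 0 0 0;0 0 -0.13 0 0 0;0 0 -0.13 0 0 0;0 0 -0.13 0 0 0;0 0 -0.13 0 0 0;0 0 0 0 0 0",
)

```text
time_s: 30.0
tcp_pos: [0.5024, 0.0464, 0.0958]
ee_rot: [[0.229, -0.973, -0.002], [-0.973, -0.229, -0.001], [0.0, 0.002, -1.0]]
wrist_force: [0.3, 0.2, -3.4]
gripper_width: 0.573
gripper_force: 30.0
```

>>> play_rows(
  commands="0 0 -0.13 0 0 0;0 0 -0.13 0 0 0;0 0 -0.13 0 0 0;0 0 -0.04 0 0 0;0 0 0 0 0 0",
)

```text
time_s: 30.5
tcp_pos: [0.5027, 0.0465, 0.0833]
ee_rot: [[0.23, -0.973, -0.001], [-0.973, -0.23, -0.0], [0.0, 0.001, -1.0]]
wrist_force: [-0.4, -0.7, -3.3]
gripper_width: 0.573
gripper_force: 30.0
```

```bash
python3 s.py
```

```text
t 30.5 tcp [502.7  46.5  83.3] yaw 193.27 tilt [-0.0006 -0.0003] caddy xy [-22.   47.1] joints [ 24.  19. -27.  -0. -44. -10.] F [-0.4 -0.7 -3.3] w 49.85981460347885 29.993030824698508
```

Set down the last 3.4 mm gently.

>>> play_rows(
  commands="0 0 -0.05 0 0 0;0 0 -0.04 0 0 0;0 0 -0.03 0 0 0;0 0 0 0 0 0;0 0 0 0 0 0",
)

```text
time_s: 31.0
tcp_pos: [0.5029, 0.0466, 0.0801]
ee_rot: [[0.23, -0.973, 0.0], [-0.973, -0.23, -0.0], [0.0, -0.0, -1.0]]
wrist_force: [-0.6, -0.7, -4.2]
gripper_width: 0.571
gripper_force: 30.0
```

```bash
python3 s.py
```

```text
t 31.0 tcp [502.9  46.6  80.1] yaw 193.28 tilt [ 0.0001 -0.    ] caddy xy [-21.8  47.1] joints [ 24.  20. -27.   0. -43. -10.] F [-0.6 -0.7 -4.2] w 49.70954159419902 29.9928297707811
```

>>> play_rows(
  commands="0 0 -0.02 0 0 0;0 0 -0.01 0 0 0;0 0 0 0 0 0",
)

```text
time_s: 31.3
tcp_pos: [0.503, 0.0466, 0.0799]
ee_rot: [[0.23, -0.973, 0.0], [-0.973, -0.23, -0.0], [0.0, -0.0, -1.0]]
wrist_force: [-2.9, 1.4, 4.0]
gripper_width: 0.574
gripper_force: 30.0
```

```bash
python3 s.py
```

```text
t 31.3 tcp [503.   46.6  79.9] yaw 193.29 tilt [ 0.0003 -0.    ] caddy xy [-21.8  47.2] joints [ 24.  20. -27.   0. -43. -10.] F [-2.9  1.4  4. ] w 49.93220812514852 29.99584397301078
```

It's on the floor. Release, lift straight up and clear the view.

>>> play_rows(
  commands="0 0 0 0 0 0;0 0 0 0 0 0;0 0 0 0 0 0;0 0 0 0 0 0;0 0 0 0 0 0;0 0 0.1 0 0 0;0 0 0.3 0 0 0;0 0 0.6 0 0 0;0 0 0.9 0 0 0;0 0 0.9 0 0 0;0 0 0.9 0 0 0;0 0 0.9 0 0 0;0 0 0.6 0 0 0;0 -0.4 0 0 0 0;-0.2 -0.8 0 0 0 0;-0.2 -0.8 0 0 0 0;-0.2 -0.8 0 0 0 0;-0.2 -0.8 0 0 0 0;-0.2 -0.8 0 0 0 0;-0.2 -0.8 0 0 0 0",
  grip=87,
)

```text
time_s: 33.3
tcp_pos: [0.4657, -0.1108, 0.2345]
ee_rot: [[0.229, -0.973, -0.001], [-0.973, -0.229, 0.0], [-0.0, 0.001, -1.0]]
wrist_force: [-0.0, -0.2, 0.2]
gripper_width: 0.996
gripper_force: 0.0
```

>>> play_rows(
  commands="-0.2 -0.8 0 0 0 0;-0.2 -0.8 0 0 0 0;-0.2 -0.8 0 0 0 0;-0.2 -0.8 0 0 0 0;-0.2 -0.8 0 0 0 0;-0.2 -0.8 0 0 0 0;-0.1 -0.4 0 0 0 0;0 0 0 0 0 0",
)

```text
time_s: 34.1
tcp_pos: [0.427, -0.2665, 0.2345]
ee_rot: [[0.227, -0.974, -0.001], [-0.974, -0.227, 0.001], [-0.001, 0.001, -1.0]]
wrist_force: [-0.1, 1.1, -0.6]
gripper_width: 0.998
gripper_force: 0.0
```

```bash
python3 s.py;python3 - <<'E'
from h import *
im=[]
for n in("top","side"):
    p,d=cams.capture(n);np.save(n+"9.npy",d)
    topface(n,d,.547,-.045,.09,.061,.004,"tin")
    topface(n,d,.551,.054,.065,.070,.004,"carton")
    topface(n,d,.503,.045,.07,.114,.006,"canister")
    topface(n,d,.535,.006,.14,.044,.005,"caddy")
    im.append(p)
cv2.imwrite("pics/end.png",np.vstack([cv2.resize(np.hstack(im),(800,300)),np.hstack([cv2.resize(im[0][170:260,240:360],(400,300)),cv2.resize(im[1][135:255,210:370],(400,300))])]))
E
```

```text
t 34.1 tcp [ 427.  -266.5  234.5] yaw 193.12 tilt [-0.0013  0.0005] caddy xy [-167.2 -240.3] joints [-13.  10. -15.  -0. -65.  27.] F [-0.1  1.1 -0.6] w 86.83468257645798 0.0
tin top c [547.5 -44.9] size [88.1 87.8] long axis deg -76.8 z med 61.6 n 1041
carton top c [551.4  54.7] size [101.6  41.8] long axis deg -76.9 z med 70.4 n 598
canister top c [503.3  43.5] size [101.7  50. ] long axis deg -77.1 z med 115.0 n 875
caddy top c [483.3   1.4] size [194.1  28.4] long axis deg -84.0 z med 44.7 n 200
tin side c [547.2 -45.7] size [87.6 81.2] long axis deg 13.2 z med 61.3 n 689
carton side c [546.4  58.1] size [107.6  54.7] long axis deg -71.4 z med 69.7 n 730
canister side c [501.5  48.2] size [106.2  49.9] long axis deg -77.1 z med 114.1 n 933
caddy side c [533.5   9.9] size [208.6 109. ] long axis deg -76.8 z med 43.8 n 605
```

View pics/end.png

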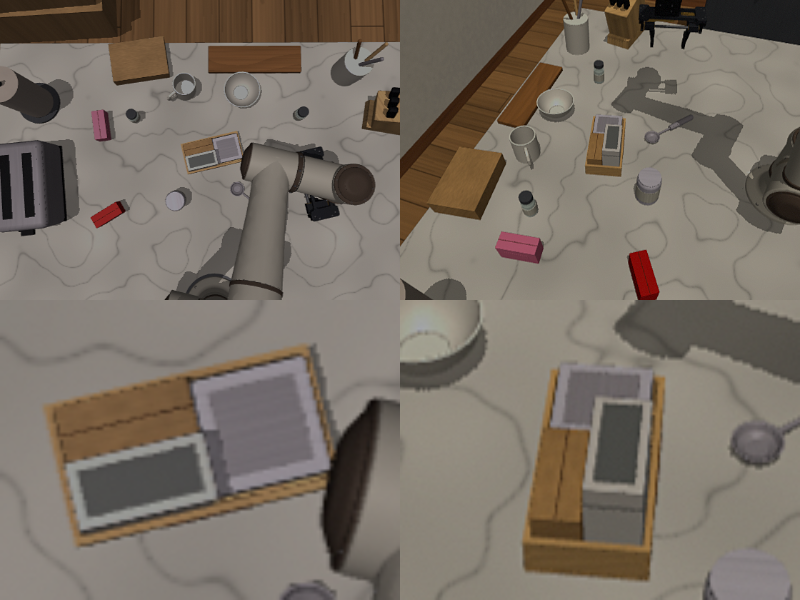

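The tops are level at 61.6, 70.4 and 115.0 mm against 61, 70 and 114 mm expected. All three packs stand flat and aligned (crops at (260,430), (120,420) and (140,480)), and the other things have not been moved. Handing in.

```bash
python3 -c "
from station import r
print(r.finish_job())"
```

```text
the job is handed in; nothing more can be done
None
```

The job is handed in at about 34 s: the tin was slid against the caddy's end wall first, then the carton and canister were set side by side in the freed space, all three flat on the floor and the other things left where they were.

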